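# Close the back of a picture frame

## Task

Fit the loose wooden backing panel into the recess in the back of the picture frame so that it lies flat on the white bottom; lower it in, do not drop it. Then swing the frame's steel retaining bar across the panel until it is fully home in its keeper on the opposite rail. Leave the tape, screwdriver and jar where they are.

Things in the scene. Friction and masses are not known exactly. Their poses are not given: they have to be found in the camera images.
- frame: Brown wooden picture frame lying face down, held fast to the table by rubber corner stops (14 mm high, 8 mm proud). 202 mm along its x, 192 mm along y; rails 28 mm wide, tops 30 mm above the table. Origin: centre of the underside, on the table. A steel retaining bar turns on the -x rail and its keeper is on the +x rail, both 50 mm to the -y side of the middle.
- recess (a point): Centre of the white bottom of the frame's rectangular recess, 22 mm above the table (8 mm below the rails' tops); axes as the frame's. The recess is 146 mm (x) by 136 mm (y); its upper edges are bevelled 5 mm at 45 degrees.
- panel: Loose plywood backing panel 140 (x) by 130 (y) by 6 mm, about 130 g, flat on the table, with a pale wooden batten along the middle of its top as a grip: 70 mm long (x), 16 mm wide, 26 mm high above the plywood. Origin: centre of the underside; z up. Fits the recess with 3 mm to spare each side, its x along the frame's x, either way round.
- bar (a joint): Angle of the retaining bar about its vertical pivot: 0 = closed, at its stop in the keeper, pointing along the frame's +x. Grows as it swings out, clockwise from above (at 1.57 it points along the frame's -y, clear of the recess). Light friction (under 1 N at the knob); it stays where it is left.
- pivot (a point): Pivot of the bar on the frame's -x rail, 33.5 mm above the table; axes as the frame's. The bar is flat steel, 182 mm long from the pivot, 16 mm wide, 5 mm thick, underside 31 mm above the table: it passes 1 mm over the rails, 3 mm over a seated panel and clear of the batten.
- knob (a point): Top centre of the pale wooden round knob fixed upright on the bar, 135 mm from the pivot: 16 mm diameter, 34 mm tall, top 70 mm and foot 36 mm above the table. It moves with the bar.
- keeper (a point): Middle of the keeper, a small steel bracket on the frame's +x rail, 33.5 mm above the table, where the bar's end comes to rest: a 20 mm long upright on its +y side and a lip over the top (top 41 mm above the table), open towards -y. Axes as the frame's.
- tape: Bystander: roll of blue tape lying flat, 104 mm outside diameter, 36 mm high. Origin: centre of the underside.
- screwdriver: Bystander: screwdriver lying on the table.
- jar: Bystander: small glass jar with a metal cap, 56 mm diameter, 60 mm tall. Origin: centre of the underside.
Not all that is in view belongs to the job. Of the things shaped like the panel, the plywood one is meant.

How it is judged:
By the outcome, as a careful person would: the job done as asked, in the order asked, and still so for the second after the job is handed in, with the robot touching nothing.
It also fails if it takes over 51 s, if anything falls off the work surface, if the arm or the gripper's body presses on something with over 40 N, if the wrist force passes 120 N, or if a joint passes its speed limit or range.

## Robot

A 6-joint arm with a two-finger parallel gripper is mounted at the origin on the work surface. World frame = base frame: x ahead of the robot, y to its left, z up, the work surface at z = 0. Lengths are in m, angles in rad, forces in N, time in s.
With the tool pointing down it reaches from about 0.35 to 0.775 m from the base axis. Payload 7.3 kg.
Tool frame: the origin (TCP) lies at the very end of the fingers, on their centre line; the grasp point (between the pads) lies 19 mm behind it; z points along the fingers, y is the direction in which the jaws open and shut (so a half turn about z gives the same grasp; the last joint's range is limited). The gripper opens to 92 mm and grips with 3 to 60 N. Pads are 19 mm wide; open, the fingers measure 130 mm over their backs; the gripper's body (75 mm by 190 mm) begins 47 mm behind the grasp point.
Start: joints at [1.054, 0.342, 1.524, -0, 1.275, -0.146], TCP at [0.19, 0.489, 0.227] pointing down, gripper open.
Joint ranges: [-2.53, 2.53], [-0.77, 2.02], [0.04, 2.7], [-1, 4.14], [0.28, 2.66], [-3.11, 3.11]. Speed limits (rad/s): [2.57, 2.57, 3.14, 3.14, 3.14, 3.14].

## Interface

Orientations are given as [roll, pitch, yaw] about the fixed x, y, z axes, in that order (R = Rz(yaw) Ry(pitch) Rx(roll)).
In Python, from cell import monitor, eyes, order gives the robot as it stands. The module is installed in compiled form; this text tells all that it offers.
- The arm moves only by the tool carry_out, never from a script. Its argument "targets" is a list of rows, each a list of 2 entries, a list of its own where there are three numbers: the shift along the tool's x, y, z in m, then the turn about the tool's z in rad. In form: [[[dx, dy, dz], twist], ...]. A call has 1 to 10 rows; each row shifts and turns the pose as measured when the row begins, along the tool's axes as they then stand; what a row does not reach is not made up. A row lasts 1/8 s, in which the tool goes at most 62.5 mm and 10.7 degrees, less where a joint would pass 70% of its speed; a pose out of reach is approached as far as the arm can. A call is refused whole if a number of a shift passes 0.0625 or a number of a turn 0.188, either way. A call with a gripper value outside its range is refused whole. "fingers" is the closure, from 0 (fully open) to 1 (shut), set as the call begins (left out, the last holds). The fingers move at their own pace and stop on an object; "grip_force" is the grip in N (left out, the last holds). Time passes only in rows, so rows that do not move let the fingers close. It gives the time, the measured TCP pose, the force and the opening at its end, in the units of the state.
- monitor.observe(): the state, without advancing time (a new reading comes with each control period).
- eyes.read_camera(name): name is "scene" or "top" or "wrist"; returns the picture (400x640x3 uint8, red, green, blue); there is no depth.
- eyes.camera_info(name): a dict with "K" (3x3 intrinsics, pixels), "rvec" (rotation vector, rad) and "tvec" (3), from world to camera coordinates, as OpenCV has them. Camera axes: x right, y down, z forward; pixel columns grow to the right and rows downward; lengths in m; the calibration is good to about 2 mm. A picture is of the moment at which its call begins: read the wrist's pose just before it. camera_info takes no time and is no camera call; for the wrist camera it gives the pose at the moment of the call.
- order.hand_in(): hands the job in, once; it reports no verdict.
The state is a dict: "time": time; "qpos": joint angles; "qvel": joint speeds; "joint_efforts": joint torques, N m; "tool_pos": TCP position; "tool_rot": TCP orientation; "contact_force": force on the tool from outside, world axes, zero at the start; "torque": the same for the moment, N m; "opening": finger opening in m.
Only numpy, scipy, OpenCV 4.12 (cv2) and the standard library are available. Lean on these libraries where they do the work, as an engineer would, in place of code of your own. Each camera call takes 0.05 s, during which the arm holds its last target.

## Working session

There is one attempt and no reset: what is moved stays moved. The work goes in short steps, Python scripts to look and compute and a tool call to move; the robot and the scene stay as the last step left them, time stands still between calls to the robot, and variables do not carry over. Pictures are saved under pics/ and viewed, and the job is handed in when it is done.

Besides the shell and the picture viewer there is one more tool, called after ">>>" as a command line: name --argument value ..., lists and objects as JSON in quotes. carry_out: Moves the arm, as the interface text tells. Its arguments: {"type":"object","properties":{"targets":{"type":"array","items":{"type":"array"}},"fingers":{"type":"number"},"grip_force":{"type":"number"}},"required":["targets"]}

```bash
mkdir -p pics
python3 - <<'E'
from cell import monitor, eyes
import cv2
s=monitor.observe(); print(s)
for n in ("scene","top","wrist"):
    im=eyes.read_camera(n); cv2.imwrite(f"pics/{n}0.png",im[:,:,::-1])
    i=eyes.camera_info(n); print(n,i)
E
```

```text
{'time': 0.0, 'qpos': array([ 1.05399309e+00,  3.42741518e-01,  1.52500890e+00, -8.47530839e-06,
        1.27537469e+00, -1.45983580e-01]), 'qvel': array([ 0.00227159, -0.00110314,  0.0001416 , -0.0008445 ,  0.00069341,
        0.00121861]), 'joint_efforts': array([-3.35123359e-04, -4.31235337e+01, -2.44226933e+01,  7.17120920e-02,
        5.55522332e-02, -2.20040265e-04]), 'tool_pos': array([0.19002485, 0.48897786, 0.22603803]), 'tool_rot': array([-3.14007532e+00, -2.14901903e-04,  2.77077531e+00]), 'contact_force': array([-0.15406161,  0.07594414,  0.06331809]), 'torque': array([-0.02776618,  0.01414959,  0.02046261]), 'opening': 0.09201857959724796}
scene {'K': array([[379.07994548,   0.        , 323.44012663],
       [  0.        , 379.07994548, 203.14110826],
       [  0.        ,   0.        ,   1.        ]]), 'rvec': array([ 2.27745685,  0.52381761, -0.24601657]), 'tvec': array([-0.43716974, -0.16043569,  1.38679228])}
top {'K': array([[388.91461147,   0.        , 312.29673922],
       [  0.        , 388.91461147, 199.49289517],
       [  0.        ,   0.        ,   1.        ]]), 'rvec': array([ 2.1720308 , -2.20632933,  0.07721122]), 'tvec': array([-0.10674419,  0.54244347,  1.07952936])}
wrist {'K': array([[287.1010135 ,   0.        , 321.40281407],
       [  0.        , 287.1010135 , 201.30673403],
       [  0.        ,   0.        ,   1.        ]]), 'rvec': array([-2.3987592 , -1.64006461, -0.22397648]), 'tvec': array([-0.52608954, -0.0338847 ,  0.39061347])}
```

View pics/scene0.png

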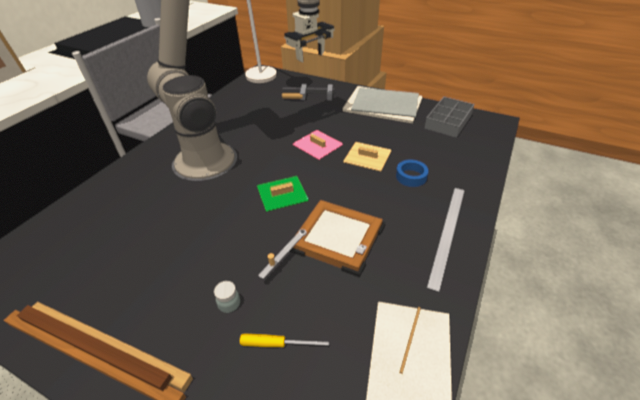

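View pics/top0.png

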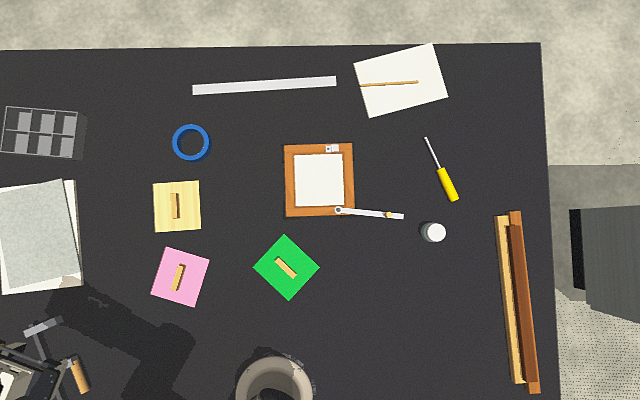

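View pics/wrist0.png

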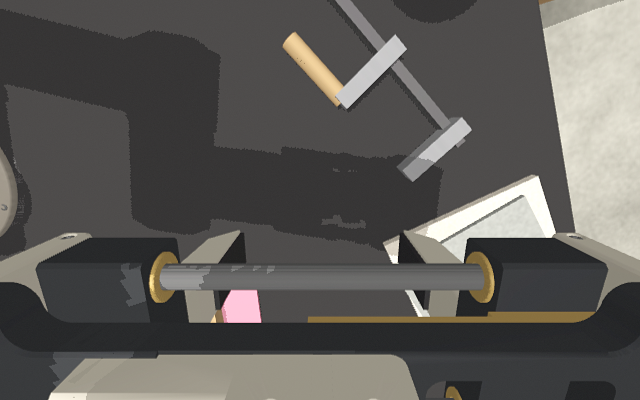

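```bash
cat > h.py <<'E'
import numpy as np, cv2
from cell import monitor, eyes
def back(name_or_info,uv,z):
    i=eyes.camera_info(name_or_info) if isinstance(name_or_info,str) else name_or_info
    R,_=cv2.Rodrigues(np.array(i["rvec"])); t=np.array(i["tvec"])
    uv=np.atleast_2d(np.array(uv,float))
    d=np.c_[uv,np.ones(len(uv))]@np.linalg.inv(i["K"]).T@R
    c=-R.T@t
    return c+d*((z-c[2])/d[:,2])[:,None]
def proj(n,P):
    i=eyes.camera_info(n) if isinstance(n,str) else n
    return cv2.projectPoints(np.atleast_2d(np.array(P,float)),i["rvec"],i["tvec"],i["K"],None)[0][:,0]
E
python3 - <<'E'
import cv2
t=cv2.imread("pics/top0.png")
a=cv2.resize(t[170:245,140:215],None,fx=6,fy=6,interpolation=cv2.INTER_CUBIC)
b=cv2.resize(t[135:225,275:410],None,fx=5.5,fy=5.5,interpolation=cv2.INTER_CUBIC)
cv2.imwrite("pics/za.png",a);cv2.imwrite("pics/zb.png",b)
s=cv2.imread("pics/scene0.png")
cv2.imwrite("pics/zs.png",cv2.resize(s[130:290,250:440],None,fx=3.7,fy=3.7,interpolation=cv2.INTER_CUBIC))
E
```

```text
(no output)
```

View pics/za.png

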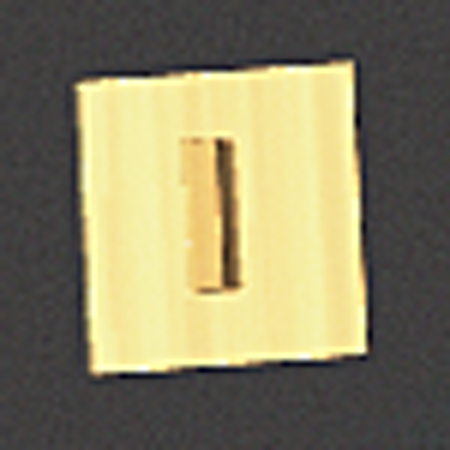

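View pics/zb.png

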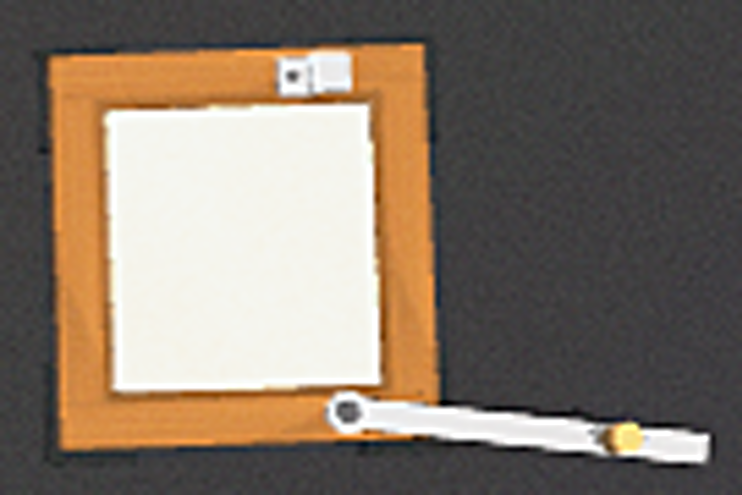

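View pics/zs.png

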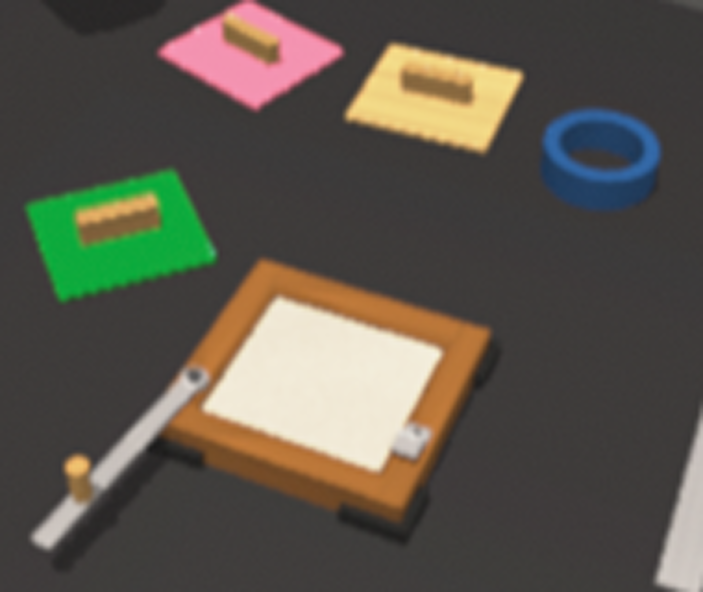

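The top view shows the plywood panel (yellow) near (177,206), the frame near (319,180), the pivot near (338,211), the knob near (389,214) and the keeper near (332,148). The pink and green panels are decoys.

```bash
cat > m.py <<'E'
from h import *
from scipy.optimize import least_squares
def o(z,off,f): return [(off[0]+(u+.5)/f-.5, off[1]+(v+.5)/f-.5) for u,v in z]
def fit(obs,name,local,z0,x0):
    def f(p):
        c,s=np.cos(p[2]),np.sin(p[2])
        P=[[p[0]+c*a-s*b,p[1]+s*a+c*b,h] for a,b,h in local]
        return (proj(name,P)-np.array(obs)).ravel()
    r=least_squares(f,x0); return r.x,f(r.x).reshape(-1,2)
E
python3 - <<'E'
from m import *
pc=o([(78,82),(354,62),(368,352),(92,374)],(140,170),6)
W=back("top",pc,.006); print(W, [np.linalg.norm(W[i]-W[i-1]) for i in range(4)])
# local: img up=+x, left=+y
loc=[(.07,.065,.006),(.07,-.065,.006),(-.07,-.065,.006),(-.07,.065,.006)]
print("panel",fit(pc,"top",loc,0,[.5,.2,0]))
fo=o([(49,56),(426,43),(440,436),(62,450)],(275,135),5.5)
loc=[(.101,.096,.03),(.101,-.096,.03),(-.101,-.096,.03),(-.101,.096,.03)]
pf,r=fit(fo,"top",loc,0,[.5,-.1,0]); print("frame",pf,r)
fi=o([(105,112),(370,103),(381,384),(114,391)],(275,135),5.5)
loc=[(.073,.068,.022),(.073,-.068,.022),(-.073,-.068,.022),(-.073,.068,.022)]
print("recess",fit(fi,"top",loc,0,[.5,-.1,0]))
print("pivot",back("top",o([(346,411)],(275,135),5.5),.036))
print("knob",back("top",o([(627,437)],(275,135),5.5),.070))
print("keeper",back("top",o([(331,74)],(275,135),5.5),.041))
# scene
sp=o([(393,43),(523,73),(487,152),(346,119)],(250,130),3.7)
print("scene panel",back("scene",sp,.006))
sf=o([(265,259),(491,330),(403,520),(163,435)],(250,130),3.7)
print("scene frame",back("scene",sf,.03), back("scene",o([(195,376)],(250,130),3.7),.036),back("scene",o([(77,464)],(250,130),3.7),.07))
E
```

```text
[[0.59516151 0.34050186 0.006     ]
 [0.60272308 0.20917697 0.006     ]
 [0.46466441 0.20204893 0.006     ]
 [0.4563538  0.33228811 0.006     ]] [np.float64(0.13905051838989507), np.float64(0.13154240964851438), np.float64(0.13824255760614912), np.float64(0.1305040624780659)]
panel (array([0.52973455, 0.27100734, 0.05801638]), array([[ 0.19373933, -0.24176386],
       [-0.34850399, -0.22490785],
       [-0.00436635,  0.36860425],
       [ 0.15756084,  0.09318082]]))
frame [ 0.59678508 -0.1348884   0.01877814] [[ 0.19263316 -0.08210222]
 [-0.31134322  0.00320407]
 [ 0.1368784   0.12397869]
 [-0.01983723 -0.04490468]]
recess (array([ 0.59680818, -0.13414272,  0.01683656]), array([[ 0.16287733, -0.30407451],
       [-0.08705239, -0.18746809],
       [-0.13173563,  0.09484369],
       [ 0.05655463,  0.38980072]]))
pivot [[ 0.51113023 -0.18460496  0.036     ]]
knob [[ 0.49491285 -0.31918084  0.07      ]]
keeper [[ 0.68202651 -0.18009031  0.041     ]]
scene panel [[0.46069151 0.33431072 0.006     ]
 [0.59901525 0.34024071 0.006     ]
 [0.61004849 0.20469684 0.006     ]
 [0.46979135 0.19524811 0.006     ]]
scene frame [[ 0.50018192 -0.04001441  0.03      ]
 [ 0.69889359 -0.03759306  0.03      ]
 [ 0.70677809 -0.23900772  0.03      ]
 [ 0.51773476 -0.24412072  0.03      ]] [[ 0.51373277 -0.18672538  0.036     ]] [[ 0.49621471 -0.32070254  0.07      ]]
```

```bash
cat > plan.py <<'E'
from m import *
from scipy.spatial.transform import Rotation as Ro
def plan(xyz,yaw,n):
    s=monitor.observe(); p=np.array(s["tool_pos"]); R=Ro.from_euler("xyz",s["tool_rot"])
    y0=s["tool_rot"][2]; dy=(yaw-y0+np.pi)%(2*np.pi)-np.pi
    d=(np.array(xyz)-p)/n; rows=[]
    for k in range(n):
        Rk=Ro.from_euler("z",dy*k/n)*R
        l=Rk.inv().apply(d); rows.append([[round(float(v),4) for v in l],round(-dy/n,4)])
    print("t",s["time"],"pos",p.round(4),"rot",s["tool_rot"].round(4),"F",s["contact_force"].round(2),"open",round(s["opening"],4))
    print(rows)
E
python3 -c "
from plan import *
plan([.53,.271,.13],.058+np.pi,10)"
```

```text
t 0.15 pos [0.1901 0.4891 0.2262] rot [-3.1405e+00 -1.0000e-04  2.7708e+00] F [ 0.22 -0.14  0.47] open 0.0919
[[[-0.0396, -0.008, 0.0096], np.float64(-0.0429)], [[-0.0392, -0.0097, 0.0096], np.float64(-0.0429)], [[-0.0388, -0.0114, 0.0096], np.float64(-0.0429)], [[-0.0382, -0.013, 0.0096], np.float64(-0.0429)], [[-0.0376, -0.0146, 0.0096], np.float64(-0.0429)], [[-0.037, -0.0162, 0.0096], np.float64(-0.0429)], [[-0.0362, -0.0178, 0.0096], np.float64(-0.0429)], [[-0.0354, -0.0193, 0.0096], np.float64(-0.0429)], [[-0.0346, -0.0208, 0.0096], np.float64(-0.0429)], [[-0.0337, -0.0223, 0.0096], np.float64(-0.0429)]]
```

>>> carry_out --targets '[[[-0.04,-0.008,0.01],-0.043],[[-0.039,-0.01,0.01],-0.043],[[-0.039,-0.011,0.01],-0.043],[[-0.038,-0.013,0.01],-0.043],[[-0.038,-0.015,0.01],-0.043],[[-0.037,-0.016,0.01],-0.043],[[-0.036,-0.018,0.01],-0.043],[[-0.035,-0.019,0.01],-0.043],[[-0.035,-0.021,0.01],-0.043],[[-0.034,-0.022,0.01],-0.043]]' --fingers 0.3

```text
time: 1.4
tool_pos: [0.5398, 0.2687, 0.121]
tool_rot: [-3.141, -0.004, -3.063]
contact_force: [0.4, -0.1, 1.0]
opening: 0.0645
```

```bash
python3 -c "
from plan import *
im=eyes.read_camera('wrist');cv2.imwrite('pics/w1.png',im[:,:,::-1])
plan([.53,.271,.06],.058+np.pi,4)
print(proj('wrist',[[.53,.271,.032],[.565,.273,.032],[.495,.269,.032]]))"
```

```text
t 1.45 pos [0.5435 0.2654 0.1195] rot [-3.1389e+00 -2.3000e-03 -3.0634e+00] F [ 2.66 -2.46 -1.29] open 0.0645
[[[0.0032, 0.0017, 0.0149], np.float64(0.0051)], [[0.0032, 0.0017, 0.0149], np.float64(0.0051)], [[0.0032, 0.0017, 0.0149], np.float64(0.0051)], [[0.0032, 0.0016, 0.0149], np.float64(0.0051)]]
[[327.5396075  190.32723697]
 [326.53780873 227.75899444]
 [328.61901246 149.99575948]]
```

View pics/w1.png

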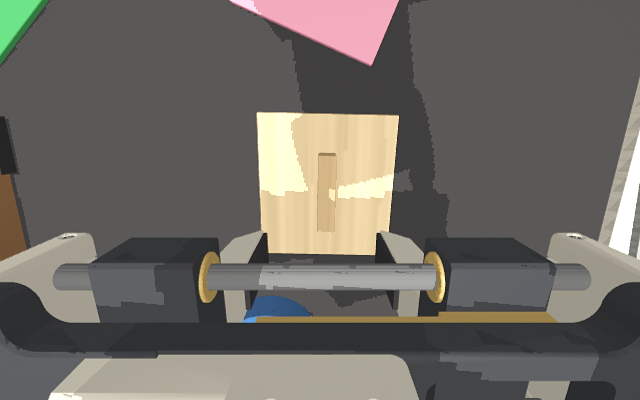

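The batten sits at x≈327, rows 154–231 in the wrist view, within a few px of the prediction. I'll re-check with the arm still.

>>> carry_out --targets '[[[0.0055,0.003,0.02],0.005],[[0.005,0.003,0.02],0.005],[[0.003,0.001,0.01],0.005],[[0,0,0],0],[[0,0,0],0]]'

```text
time: 2.08
tool_pos: [0.5302, 0.27, 0.0673]
tool_rot: [-3.138, -0.003, -3.082]
contact_force: [1.0, 0.8, 0.7]
opening: 0.0642
```

```bash
python3 -c "
from plan import *
s=monitor.observe();i=eyes.camera_info('wrist')
im=eyes.read_camera('wrist');cv2.imwrite('pics/w2.png',im[:,:,::-1])
import pickle;pickle.dump(i,open('w2.pkl','wb'))
plan([.53,.271,.06],.058+np.pi,4)
print(s['qvel'].round(3),proj(i,[[.53,.271,.032],[.565,.273,.032],[.495,.269,.032]]))"
```

```text
t 2.125 pos [0.5302 0.27   0.0674] rot [-3.1385 -0.0032 -3.0823] F [ 0.09 -0.44 -0.89] open 0.0644
[[[0.0, 0.0003, 0.0018], np.float64(0.0003)], [[0.0, 0.0003, 0.0018], np.float64(0.0003)], [[0.0, 0.0003, 0.0018], np.float64(0.0003)], [[0.0, 0.0003, 0.0018], np.float64(0.0003)]]
[0.002 0.001 0.001 0.003 0.003 0.001] [[320.87563366 224.79644918]
 [320.83553385 268.89533015]
 [320.91956675 176.48201387]]
```

View pics/w2.png

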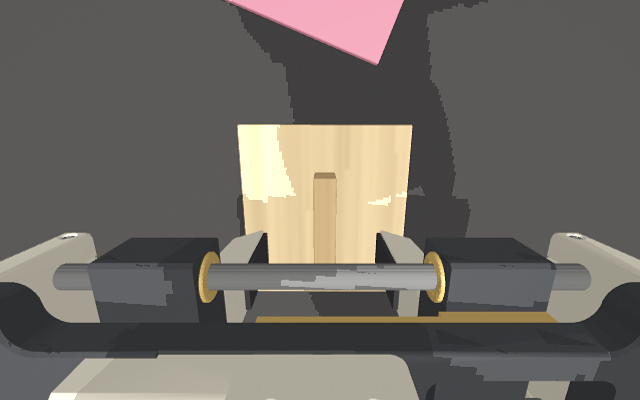

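```bash
python3 -c "
from plan import *
import pickle;i=pickle.load(open('w2.pkl','rb'))
print(back(i,[(313.5,178),(336,178)],.032)); print(back(i,[(238,125.5),(412,125.5)],.006))
print(proj(i,[[.53,.271,.1],[.5302,.27,.0673]]))
"
```

```text
[[0.49635116 0.26399232 0.032     ]
 [0.49544096 0.27936009 0.032     ]]
[[0.46529553 0.20564805 0.006     ]
 [0.45777642 0.33408573 0.006     ]]
[[320.09867055 273.07691382]
 [318.85661176 245.47137347]]
```

>>> carry_out --targets '[[[0,0.002,0.015],0],[[0,0.001,0.02],0],[[0,0,0.015],0],[[0,0,0.008],0],[[0,0,0],0]]'

```text
time: 2.75
tool_pos: [0.5307, 0.2735, 0.007]
tool_rot: [-3.139, -0.001, -3.082]
contact_force: [-0.2, 0.8, -0.8]
opening: 0.0639
```

```bash
python3 -c "
from plan import *
plan([.5305,.2725,.0095],.058+np.pi,2)"
```

```text
t 2.75 pos [0.5307 0.2735 0.007 ] rot [-3.1392e+00 -8.0000e-04 -3.0822e+00] F [-0.15  0.81 -0.77] open 0.0639
[[[0.0001, -0.0005, -0.0013], np.float64(0.0007)], [[0.0001, -0.0005, -0.0013], np.float64(0.0007)]]
```

>>> carry_out --targets '[[[0,-0.0005,-0.003],0],[[0,0,0],0]]'

```text
time: 3.0
tool_pos: [0.5314, 0.2731, 0.0111]
tool_rot: [-3.14, 0.001, -3.082]
contact_force: [-0.3, -0.2, 1.4]
opening: 0.064
```

>>> carry_out --targets '[[[0,0,0],0],[[0,0,0],0],[[0,0,0],0],[[0,0,0],0],[[0,0,0],0],[[0,0,0],0]]' --fingers 1.0 --grip_force 25

```text
time: 3.75
tool_pos: [0.532, 0.2732, 0.0121]
tool_rot: [-3.14, 0.002, -3.082]
contact_force: [-0.3, -0.1, 1.4]
opening: 0.0155
```

>>> carry_out --targets '[[[0,0,-0.01],0],[[0,0,-0.02],0],[[0,0,-0.03],0],[[0,0,-0.03],0],[[0,0,-0.02],0],[[0,0,0],0],[[0,0,0],0]]'

```text
time: 4.62
tool_pos: [0.5305, 0.2732, 0.1264]
tool_rot: [-3.14, 0.0, -3.082]
contact_force: [0.4, -0.3, -1.6]
opening: 0.0157
```

```bash
python3 -c "
from plan import *
i=eyes.camera_info('wrist')
im=eyes.read_camera('wrist');cv2.imwrite('pics/w3.png',im[:,:,::-1])
im=eyes.read_camera('top');cv2.imwrite('pics/t3.png',im[:,:,::-1])
import pickle;pickle.dump(i,open('w3.pkl','wb'))
plan([.597,-.1345,.12],.018+np.pi,10)"
```

```text
t 4.725 pos [0.5306 0.2732 0.1261] rot [-3.1396e+00 -3.0000e-04 -3.0823e+00] F [-0.43 -1.05 -1.62] open 0.0158
[[[-0.0042, -0.0411, 0.0007], np.float64(0.0041)], [[-0.0044, -0.0411, 0.0007], np.float64(0.0041)], [[-0.0046, -0.0411, 0.0007], np.float64(0.0041)], [[-0.0047, -0.041, 0.0007], np.float64(0.0041)], [[-0.0049, -0.041, 0.0007], np.float64(0.0041)], [[-0.0051, -0.041, 0.0007], np.float64(0.0041)], [[-0.0052, -0.041, 0.0007], np.float64(0.0041)], [[-0.0054, -0.041, 0.0007], np.float64(0.0041)], [[-0.0056, -0.0409, 0.0007], np.float64(0.0041)], [[-0.0057, -0.0409, 0.0007], np.float64(0.0041)]]
```

View pics/w3.png

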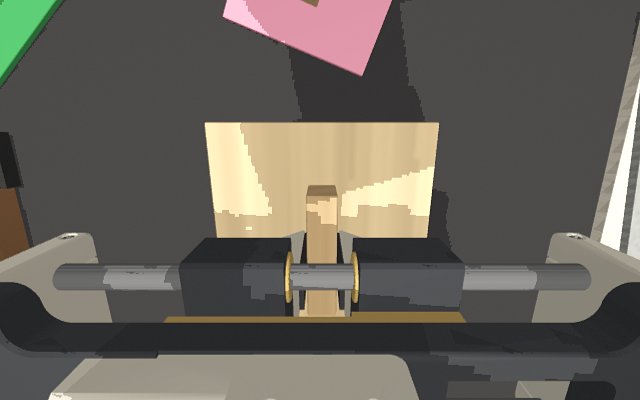

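View pics/t3.png

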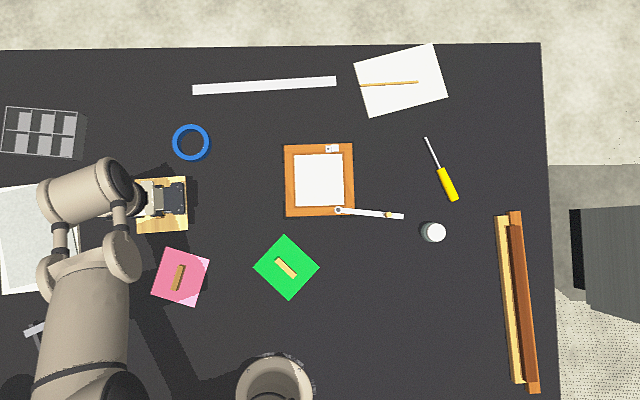

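The panel is level and centred in the jaws (edges at 205 and 439, batten at 322). Now I'll carry it over the frame.

>>> carry_out --targets '[[[-0.003,-0.02,0],0.004],[[-0.005,-0.042,0],0.004],[[-0.005,-0.048,0],0.004],[[-0.005,-0.048,0],0.004],[[-0.005,-0.048,0],0.004],[[-0.005,-0.048,0],0.004],[[-0.005,-0.048,0],0.004],[[-0.005,-0.048,0],0.004],[[-0.005,-0.04,0],0.004],[[-0.003,-0.02,0],0.004]]'

```text
time: 5.98
tool_pos: [0.5899, -0.1568, 0.12]
tool_rot: [-3.138, -0.012, -3.126]
contact_force: [-0.7, -0.1, -1.2]
opening: 0.0158
```

```bash
python3 -c "
from plan import *
plan([.597,-.1345,.12],.018+np.pi,1)"
```

```text
t 5.975 pos [ 0.5899 -0.1568  0.12  ] rot [-3.1377 -0.012  -3.1259] F [-0.7  -0.1  -1.19] open 0.0158
[[[-0.0075, 0.0222, -0.0002], np.float64(-0.0023)]]
```

>>> carry_out --targets '[[[-0.004,0.01,0],-0.002],[[-0.003,0.009,0],0],[[-0.001,0.004,0],0],[[0,0,0],0],[[0,0,0],0]]'

```text
time: 6.6
tool_pos: [0.5968, -0.1307, 0.1187]
tool_rot: [-3.139, -0.015, -3.122]
contact_force: [-0.2, 1.2, -1.2]
opening: 0.0157
```

```bash
python3 -c "
from plan import *
i=eyes.camera_info('wrist')
im=eyes.read_camera('wrist');cv2.imwrite('pics/w4.png',im[:,:,::-1])
im=eyes.read_camera('scene');cv2.imwrite('pics/s4.png',cv2.resize(im[130:310,230:450,::-1],None,fx=3.3,fy=3.3,interpolation=cv2.INTER_CUBIC))
import pickle;pickle.dump(i,open('w4.pkl','wb'))
plan([.598,-.1345,.06],.018+np.pi,4)"
```

```text
t 6.7 pos [ 0.5967 -0.131   0.1187] rot [-3.1393 -0.0147 -3.1227] F [ 0.58  0.21 -0.68] open 0.0157
[[[-0.0005, -0.0009, 0.0147], np.float64(0.0002)], [[-0.0005, -0.0008, 0.0147], np.float64(0.0002)], [[-0.0005, -0.0008, 0.0147], np.float64(0.0002)], [[-0.0005, -0.0008, 0.0147], np.float64(0.0002)]]
```

View pics/w4.png

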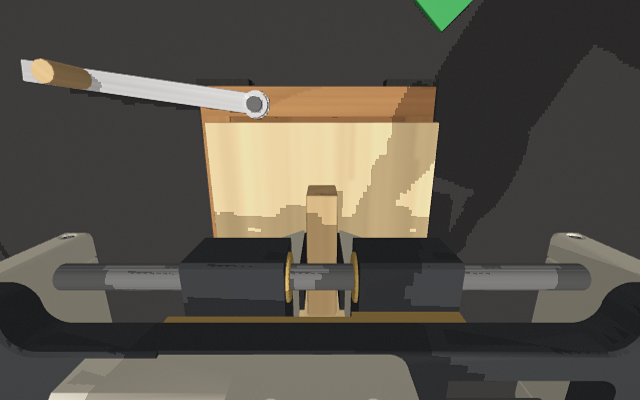

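View pics/s4.png

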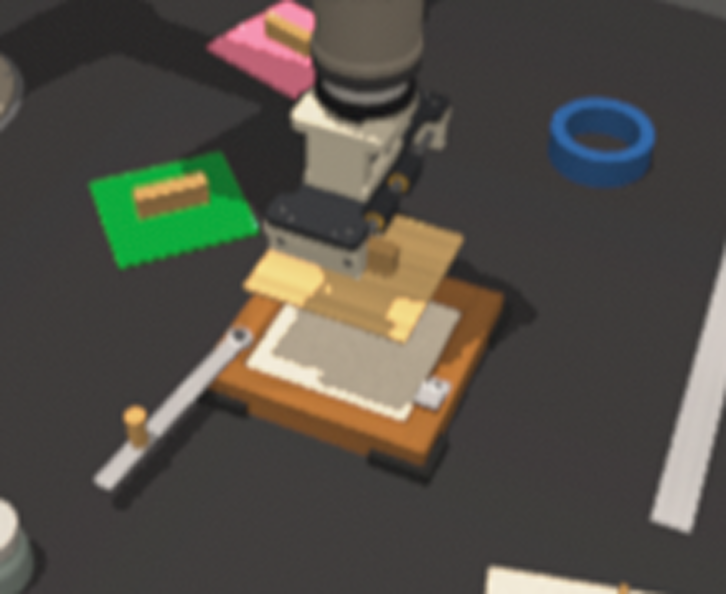

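```bash
python3 -c "
import cv2
t=cv2.imread('pics/w4.png')
cv2.imwrite('pics/zw4.png',cv2.resize(t[70:245,190:450],None,fx=3,fy=3,interpolation=cv2.INTER_CUBIC))"
```

```text
(no output)
```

View pics/zw4.png

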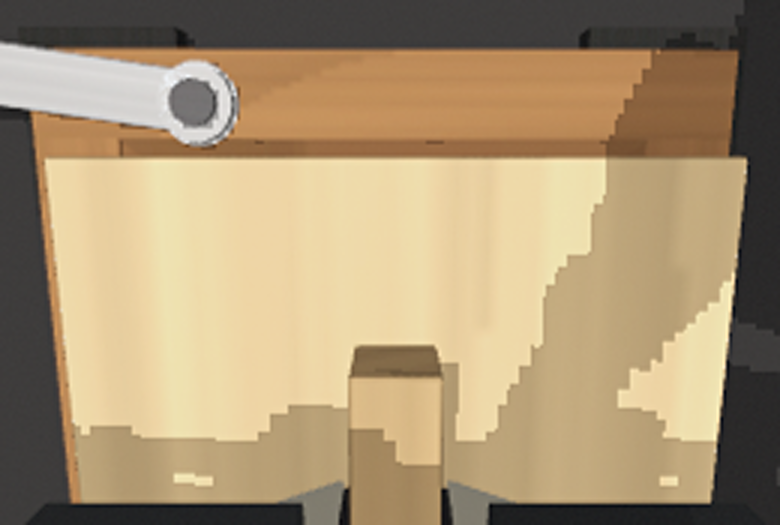

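```bash
python3 -c "
from plan import *
import pickle;i=pickle.load(open('w4.pkl','rb'))
f=back(i,o([(26,50),(739,51)],(190,70),3),.03); print('outer',f,np.linalg.norm(f[0]-f[1]))
n=back(i,o([(120,140),(645,140)],(190,70),3),.03); print('bev',n,np.linalg.norm(n[0]-n[1]))
c=f.mean(0);d=(f[1]-f[0]);a=np.arctan2(d[1],d[0])-np.pi/2;print('frame c from outer',c+.101*np.array([np.cos(a),np.sin(a),0]),a)
for h in (.110,.111,.113):
  p=back(i,o([(44,158),(747,158)],(190,70),3),h);d=p[1]-p[0];a=np.arctan2(d[1],d[0])-np.pi/2
  print('panel',h,np.linalg.norm(d),p.mean(0)+.07*np.array([np.cos(a),np.sin(a),0]),a)
print('pivot',back(i,o([(193,102)],(190,70),3),.036))
"
```

```text
outer [[ 0.49871167 -0.23064847  0.03      ]
 [ 0.4954642  -0.03883385  0.03      ]] 0.191842106643228
bev [[ 0.52152565 -0.20678701  0.03      ]
 [ 0.51884332 -0.0619429   0.03      ]] 0.14486894505083991
frame c from outer [ 0.59807346 -0.13303145  0.03      ] 0.016928616791733964
panel 0.11 0.13201082903263173 [ 0.59562312 -0.12917862  0.11      ] 0.018573930533129834
panel 0.111 0.1312238145727297 [ 0.59563223 -0.12917536  0.111     ] 0.018573930533129612
panel 0.113 0.12964978565292565 [ 0.59565043 -0.12916883  0.113     ] 0.018573930533129168
pivot [[ 0.51157325 -0.18483949  0.036     ]]
```

>>> carry_out --targets '[[[-0.001,-0.0015,0.015],0],[[-0.001,-0.001,0.02],0],[[0,-0.001,0.015],0],[[0,0,0.008],0],[[0,0,0],0],[[0,0,0],0]]'

```text
time: 7.45
tool_pos: [0.5976, -0.1356, 0.0565]
tool_rot: [-3.139, -0.016, -3.124]
contact_force: [-0.3, 0.0, -0.9]
opening: 0.0158
```

```bash
python3 -c "
from plan import *
i=eyes.camera_info('wrist')
im=eyes.read_camera('wrist')[:,:,::-1];cv2.imwrite('pics/w5.png',cv2.resize(im[70:245,190:450],None,fx=3,fy=3,interpolation=cv2.INTER_CUBIC))
im=eyes.read_camera('scene');cv2.imwrite('pics/s5.png',cv2.resize(im[130:310,230:450,::-1],None,fx=3.3,fy=3.3,interpolation=cv2.INTER_CUBIC))
import pickle;pickle.dump(i,open('w5.pkl','wb'))
plan([.5985,-.1348,.046],.018+np.pi,2)"
```

```text
t 7.55 pos [ 0.5977 -0.1355  0.0567] rot [-3.1394 -0.0152 -3.1237] F [-0.26 -0.25 -1.35] open 0.0159
[[[-0.0005, 0.0004, 0.0053], np.float64(-0.0001)], [[-0.0005, 0.0004, 0.0053], np.float64(-0.0001)]]
```

View pics/w5.png

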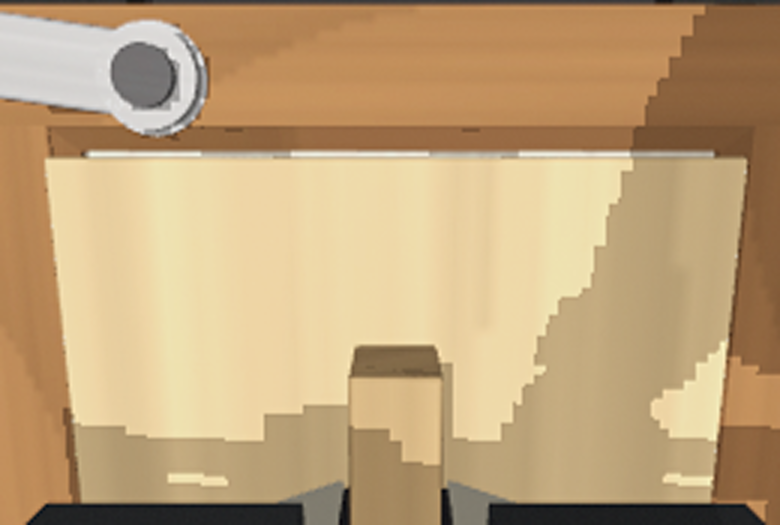

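View pics/s5.png

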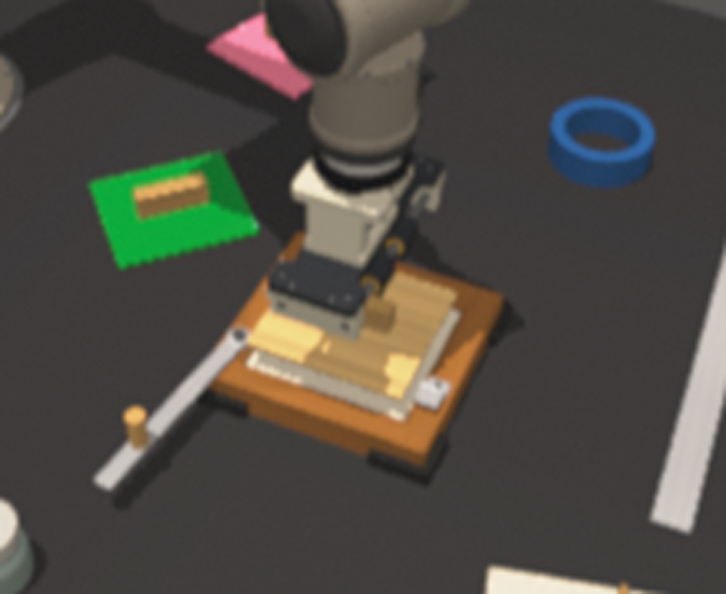

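```bash
python3 -c "
from plan import *
import pickle;i=pickle.load(open('w5.pkl','rb'))
def c(l,h,off):
  p=back(i,o(l,(190,70),3),h);d=p[1]-p[0];a=np.arctan2(d[1],d[0])-np.pi/2
  print(h,np.linalg.norm(d),p.mean(0)+off*np.array([np.cos(a),np.sin(a),0]),a)
c([(84,151),(715,151)],.022,.073)
c([(46,127),(754,127)],.030,.078)
c([(46,158),(747,158)],.0505,.07)
"
```

```text
0.022 0.1364779320985362 [ 0.59772809 -0.1332456   0.022     ] 0.016990069893221715
0.03 0.14580414987972015 [ 0.59811036 -0.13317681  0.03      ] 0.016918369816764534
0.0505 0.12955864806222753 [ 0.59648118 -0.13387892  0.0505    ] 0.01701116795475177
```

```bash
python3 -c "
from plan import *
plan([.5991,-.1348,.038],.0165+np.pi,3)"
```

```text
t 7.55 pos [ 0.5977 -0.1355  0.0567] rot [-3.1394 -0.0152 -3.1237] F [-0.26 -0.25 -1.35] open 0.0159
[[[-0.0006, 0.0003, 0.0062], np.float64(0.0005)], [[-0.0006, 0.0003, 0.0062], np.float64(0.0005)], [[-0.0006, 0.0003, 0.0062], np.float64(0.0005)]]
```

>>> carry_out --targets '[[[-0.001,0.0005,0.004],0],[[-0.0006,0.0003,0.005],0],[[0,0,0.004],0],[[0,0,0.002],0],[[0,0,0],0]]'

```text
time: 8.18
tool_pos: [0.5995, -0.1347, 0.0413]
tool_rot: [-3.139, -0.014, -3.124]
contact_force: [-0.9, -0.1, -1.6]
opening: 0.0157
```

```bash
python3 -c "
from plan import *
plan([.5991,-.1348,.034],.0165+np.pi,3)"
```

```text
t 8.175 pos [ 0.5995 -0.1347  0.0413] rot [-3.1389 -0.0139 -3.1235] F [-0.93 -0.06 -1.63] open 0.0157
[[[0.0001, -0.0, 0.0024], np.float64(0.0005)], [[0.0001, -0.0, 0.0024], np.float64(0.0005)], [[0.0001, -0.0, 0.0024], np.float64(0.0005)]]
```

>>> carry_out --targets '[[[0,0,0.002],0],[[0,0,0.002],0],[[0,0,0.001],0],[[0,0,0.001],0]]'

```text
time: 8.68
tool_pos: [0.5996, -0.1348, 0.0352]
tool_rot: [-3.139, -0.013, -3.124]
contact_force: [-0.5, 0.4, -1.0]
opening: 0.0155
```

>>> carry_out --targets '[[[0,0,0.001],0],[[0,0,0],0]]'

```text
time: 8.93
tool_pos: [0.5996, -0.1349, 0.0348]
tool_rot: [-3.139, -0.013, -3.124]
contact_force: [-0.8, -0.5, 0.5]
opening: 0.0161
```

```bash
python3 -c "
from plan import *
im=eyes.read_camera('wrist')[:,:,::-1];cv2.imwrite('pics/w6.png',cv2.resize(im[70:245,190:450],None,fx=3,fy=3,interpolation=cv2.INTER_CUBIC))
plan([.5991,-.1348,.034],.0165+np.pi,1)"
```

```text
t 8.975 pos [ 0.5996 -0.1349  0.0347] rot [-3.1385 -0.0132 -3.1235] F [-0.71  0.02  1.05] open 0.0155
[[[0.0005, 0.0001, 0.0007], np.float64(0.0016)]]
```

View pics/w6.png

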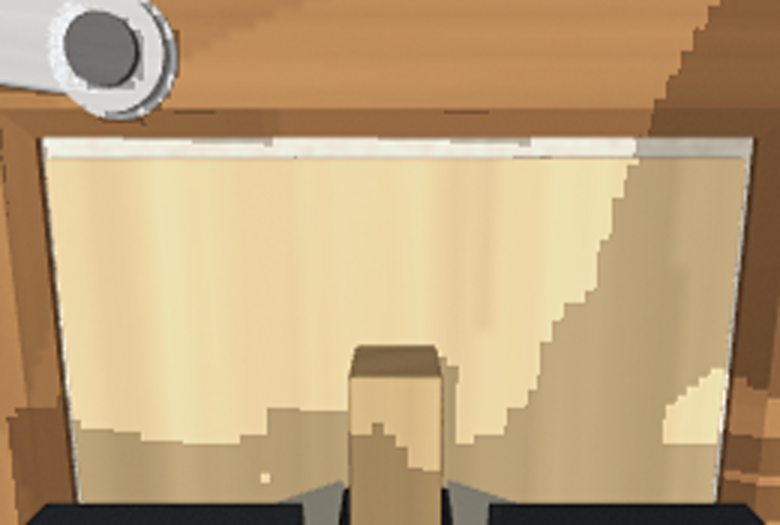

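>>> carry_out --targets '[[[0,0,0.001],0],[[0,0,0.001],0],[[0,0,0.001],0]]'

```text
time: 9.35
tool_pos: [0.5995, -0.1349, 0.0341]
tool_rot: [-3.138, -0.013, -3.123]
contact_force: [-4.1, 0.6, 7.9]
opening: 0.0159
```

>>> carry_out --targets '[[[0,0,-0.0005],0],[[0,0,0],0],[[0,0,0],0],[[0,0,0],0]]' --fingers 0.6

```text
time: 9.85
tool_pos: [0.6, -0.135, 0.0343]
tool_rot: [-3.138, -0.012, -3.123]
contact_force: [0.7, 0.7, 0.7]
opening: 0.0365
```

>>> carry_out --targets '[[[0,0,-0.01],0],[[0,0,-0.02],0],[[0,0,-0.03],0],[[0,0,-0.03],0],[[0,0,-0.02],0],[[0,0,0],0]]'

```text
time: 10.6
tool_pos: [0.6017, -0.1347, 0.1505]
tool_rot: [-3.137, -0.01, -3.123]
contact_force: [-0.4, -0.1, 0.0]
opening: 0.0368
```

```bash
python3 -c "
from plan import *
im=eyes.read_camera('wrist')[:,:,::-1];cv2.imwrite('pics/w7.png',im)
im=eyes.read_camera('scene');cv2.imwrite('pics/s7.png',cv2.resize(im[130:310,230:450,::-1],None,fx=3.3,fy=3.3,interpolation=cv2.INTER_CUBIC))
plan([.495,-.319,.12],np.pi-1.69,10)"
```

```text
t 10.7 pos [ 0.6006 -0.1343  0.1481] rot [-3.1387 -0.0137 -3.1235] F [-0.14 -0.46  0.11] open 0.0364
[[[0.0109, -0.0183, 0.003], np.float64(0.1708)], [[0.0076, -0.0199, 0.003], np.float64(0.1708)], [[0.0041, -0.0209, 0.0029], np.float64(0.1708)], [[0.0005, -0.0213, 0.0029], np.float64(0.1708)], [[-0.0031, -0.021, 0.0028], np.float64(0.1708)], [[-0.0067, -0.0202, 0.0028], np.float64(0.1708)], [[-0.01, -0.0188, 0.0027], np.float64(0.1708)], [[-0.0131, -0.0168, 0.0027], np.float64(0.1708)], [[-0.0157, -0.0144, 0.0026], np.float64(0.1708)], [[-0.0179, -0.0115, 0.0026], np.float64(0.1708)]]
```

View pics/w7.png

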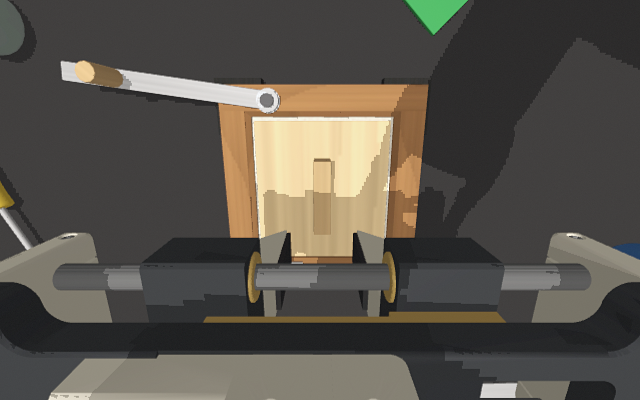

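View pics/s7.png

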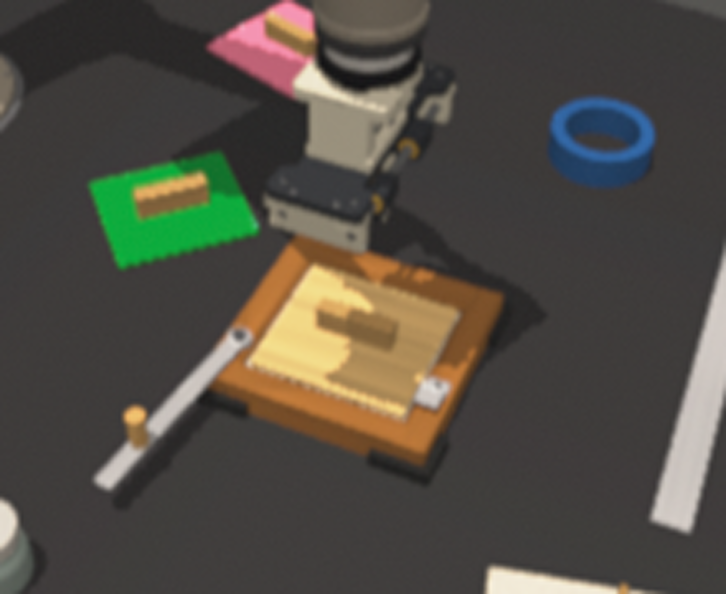

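The panel is seated: the view shows an even thin white gap all round and the batten centred. Next the knob.

>>> carry_out --targets '[[[0.011,-0.018,0.002],0.17],[[0.008,-0.02,0.002],0.17],[[0.004,-0.021,0.002],0.17],[[0.001,-0.021,0.002],0.17],[[-0.003,-0.021,0.002],0.17],[[-0.007,-0.02,0.002],0.17],[[-0.01,-0.019,0.002],0.17],[[-0.013,-0.017,0.002],0.17],[[-0.016,-0.014,0.002],0.17],[[-0.014,-0.008,0.002],0.12]]' --fingers 0.5

```text
time: 11.95
tool_pos: [0.4847, -0.3133, 0.1151]
tool_rot: [-3.106, -0.006, 1.458]
contact_force: [-0.3, -0.9, -0.6]
opening: 0.0462
```

>>> carry_out --targets '[[[0,0,0],0],[[0,0,0],0]]'

```text
time: 12.2
tool_pos: [0.4835, -0.313, 0.113]
tool_rot: [-3.102, -0.009, 1.459]
contact_force: [-0.8, -0.8, -0.2]
opening: 0.0458
```

```bash
python3 -c "
from plan import *
i=eyes.camera_info('wrist')
im=eyes.read_camera('wrist')[:,:,::-1];cv2.imwrite('pics/w8.png',im)
import pickle;pickle.dump(i,open('w8.pkl','wb'))
im=eyes.read_camera('top')[:,:,::-1];cv2.imwrite('pics/t8.png',im)
print(proj(i,[.495,-.319,.07]))
plan([.495,-.319,.09],np.pi-1.69,4)"
```

```text
[[338.93211746 231.32233949]]
t 12.3 pos [ 0.4837 -0.3129  0.1133] rot [-3.1027 -0.0082  1.4589] F [ 0.21 -0.82 -0.33] open 0.0457
[[[-0.0013, 0.0032, 0.0057], np.float64(0.0018)], [[-0.0013, 0.0032, 0.0057], np.float64(0.0018)], [[-0.0012, 0.0032, 0.0057], np.float64(0.0018)], [[-0.0012, 0.0032, 0.0057], np.float64(0.0018)]]
```

View pics/w8.png

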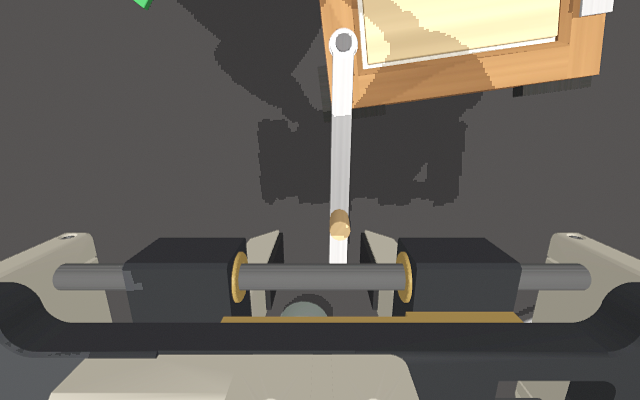

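View pics/t8.png

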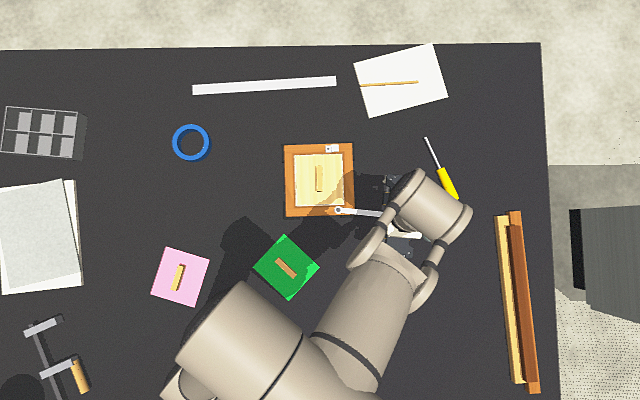

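```bash
python3 -c "
from plan import *
plan([.495,-.319,.088],np.pi-1.69,3)
plan([.495,-.319,.047],np.pi-1.69,6)"
```

```text
t 12.3 pos [ 0.4837 -0.3129  0.1133] rot [-3.1027 -0.0082  1.4589] F [ 0.21 -0.82 -0.33] open 0.0457
[[[-0.0017, 0.0043, 0.0083], np.float64(0.0024)], [[-0.0017, 0.0043, 0.0083], np.float64(0.0024)], [[-0.0017, 0.0043, 0.0083], np.float64(0.0024)]]
t 12.3 pos [ 0.4837 -0.3129  0.1133] rot [-3.1027 -0.0082  1.4589] F [ 0.21 -0.82 -0.33] open 0.0457
[[[-0.0009, 0.0024, 0.011], np.float64(0.0012)], [[-0.0009, 0.0024, 0.011], np.float64(0.0012)], [[-0.0009, 0.0024, 0.011], np.float64(0.0012)], [[-0.0009, 0.0024, 0.011], np.float64(0.0012)], [[-0.0009, 0.0024, 0.011], np.float64(0.0012)], [[-0.0009, 0.0024, 0.011], np.float64(0.0012)]]
```

>>> carry_out --targets '[[[-0.003,0.006,0.004],0],[[-0.002,0.004,0.01],0],[[-0.001,0.002,0.01],0],[[0,0,0.005],0],[[0,0,0],0]]'

```text
time: 12.92
tool_pos: [0.4952, -0.3189, 0.081]
tool_rot: [-3.102, -0.009, 1.463]
contact_force: [0.7, 0.4, 0.1]
opening: 0.0457
```

```bash
python3 -c "
from plan import *
plan([.495,-.319,.047],np.pi-1.69,4)
im=eyes.read_camera('wrist')[:,:,::-1];cv2.imwrite('pics/w9.png',im)"
```

```text
t 12.925 pos [ 0.4952 -0.3189  0.081 ] rot [-3.102  -0.009   1.4626] F [0.65 0.37 0.1 ] open 0.0457
[[[-0.0001, 0.0003, 0.0085], np.float64(0.0027)], [[-0.0001, 0.0003, 0.0085], np.float64(0.0027)], [[-0.0001, 0.0003, 0.0085], np.float64(0.0027)], [[-0.0001, 0.0003, 0.0085], np.float64(0.0027)]]
```

View pics/w9.png

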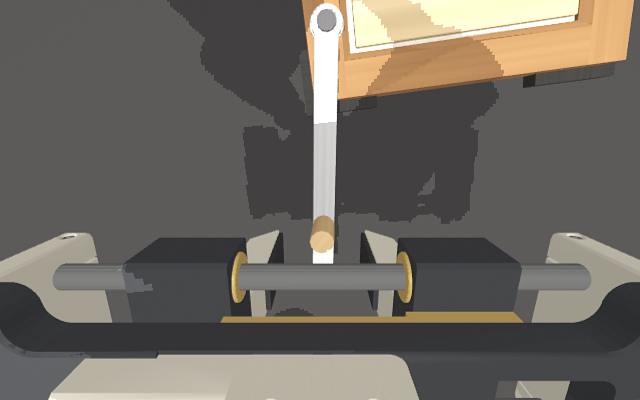

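The knob is centred between the fingers at (322,240). I'll lower and close gently.

>>> carry_out --targets '[[[0,0,0.01],0],[[0,0,0.012],0],[[0,0,0.008],0],[[0,0,0.001],0],[[0,0,0],0]]'

```text
time: 13.6
tool_pos: [0.4939, -0.3186, 0.0483]
tool_rot: [-3.103, -0.009, 1.462]
contact_force: [-0.7, -0.4, 0.1]
opening: 0.0459
```

>>> carry_out --targets '[[[0,0,0],0],[[0,0,0],0],[[0,0,0],0],[[0,0,0],0]]' --fingers 1.0 --grip_force 8

```text
time: 14.1
tool_pos: [0.4944, -0.319, 0.0491]
tool_rot: [-3.104, -0.008, 1.462]
contact_force: [-0.2, 0.4, -1.2]
opening: 0.0158
```

```bash
cat > arc.py <<'E'
from plan import *
import sys
# rotate tool with the bar about pivot: from measured bar angle to target, n rows
P=np.array([.5115,-.1848])
def arc(to,n,z=.048,r=.135):
    s=monitor.observe(); p=np.array(s["tool_pos"]); R=Ro.from_euler("xyz",s["tool_rot"]); y0=s["tool_rot"][2]
    v=p[:2]-P; th=np.arctan2(v[1],v[0]); print("t",s["time"],"pos",p.round(4),"rot",s["tool_rot"].round(3),"F",s["contact_force"].round(2),"open",round(s["opening"],4),"r",np.hypot(*v).round(4),"bar angle",.0175-th)
    a0=th;a1=.0175-to; dyaw=((a1+np.pi)-y0+np.pi)%(2*np.pi)-np.pi; rows=[];cur=p.copy()
    for k in range(n):
        a=a0+(a1-a0)*(k+1)/n; nx=np.r_[P+r*np.array([np.cos(a),np.sin(a)]),p[2]+(z-p[2])*(k+1)/n]
        Rk=Ro.from_euler("z",dyaw*k/n)*R
        rows.append([[round(float(x),4) for x in Rk.inv().apply(nx-cur)],round(float(-dyaw/n),3)]); cur=nx
    for r_ in rows: print(r_)
E
python3 -c "
from arc import *
arc(1.0,8)"
```

```text
t 14.1 pos [ 0.4944 -0.319   0.0491] rot [-3.104 -0.008  1.462] F [-0.22  0.43 -1.23] open 0.0158 r 0.1352 bar angle 1.714958292634392
[[0.0006, 0.0121, -0.0003], -0.087]
[[0.0003, 0.0121, -0.0003], -0.087]
[[0.0004, 0.0121, -0.0003], -0.087]
[[0.0004, 0.0121, -0.0003], -0.087]
[[0.0004, 0.0121, -0.0003], -0.087]
[[0.0005, 0.012, -0.0003], -0.087]
[[0.0005, 0.012, -0.0003], -0.087]
[[0.0005, 0.012, -0.0003], -0.087]
```

>>> carry_out --targets '[[[0,0.008,0],-0.06],[[0,0.012,0],-0.087],[[0,0.012,0],-0.087],[[0,0.008,0],-0.06]]'

```text
time: 14.6
tool_pos: [0.535, -0.3176, 0.049]
tool_rot: [-3.109, -0.021, 1.764]
contact_force: [-0.4, 0.7, 1.8]
opening: 0.0157
```

```bash
python3 -c "
from arc import *
arc(.8,6)"
```

```text
t 14.6 pos [ 0.535  -0.3176  0.049 ] rot [-3.109 -0.021  1.764] F [-0.37  0.74  1.82] open 0.0157 r 0.1349 bar angle 1.412823477189701
[[0.0003, 0.0138, -0.0003], -0.099]
[[0.0005, 0.0138, -0.0003], -0.099]
[[0.0005, 0.0138, -0.0003], -0.099]
[[0.0006, 0.0138, -0.0003], -0.099]
[[0.0006, 0.0138, -0.0003], -0.099]
[[0.0007, 0.0138, -0.0003], -0.099]
```

Tracking the arc well.

>>> carry_out --targets '[[[0.0005,0.012,0],-0.085],[[0.0005,0.013,0],-0.095],[[0.0005,0.013,0],-0.095],[[0.0005,0.013,0],-0.095],[[0.0005,0.01,0],-0.075]]'

```text
time: 15.22
tool_pos: [0.5919, -0.2922, 0.0491]
tool_rot: [-3.121, -0.033, 2.224]
contact_force: [-0.4, 0.5, 2.5]
opening: 0.0156
```

```bash
python3 -c "
from arc import *
arc(.4,6)"
```

```text
t 15.225 pos [ 0.5919 -0.2922  0.0491] rot [-3.121 -0.033  2.224] F [-0.35  0.53  2.47] open 0.0156 r 0.1342 bar angle 0.9461492313704125
[[-0.0004, 0.0123, -0.0001], -0.089]
[[0.0004, 0.0123, -0.0001], -0.089]
[[0.0005, 0.0123, -0.0001], -0.089]
[[0.0005, 0.0123, -0.0001], -0.089]
[[0.0005, 0.0123, -0.0001], -0.089]
[[0.0005, 0.0123, -0.0001], -0.089]
```

>>> carry_out --targets '[[[0,0.012,0],-0.087],[[0.0003,0.012,0],-0.087],[[0.0003,0.012,0],-0.087],[[0.0003,0.012,0],-0.087],[[0.0003,0.01,0],-0.075]]'

```text
time: 15.85
tool_pos: [0.6294, -0.2472, 0.0491]
tool_rot: [-3.137, -0.043, 2.662]
contact_force: [-1.1, 0.1, 1.6]
opening: 0.0157
```

```bash
python3 -c "
from arc import *
arc(.1,6)"
```

```text
t 15.85 pos [ 0.6294 -0.2472  0.0491] rot [-3.137 -0.043  2.662] F [-1.14  0.13  1.64] open 0.0157 r 0.1334 bar angle 0.5040799170692527
[[-0.0013, 0.0091, 0.0001], -0.066]
[[0.0002, 0.0091, 0.0001], -0.066]
[[0.0003, 0.0091, 0.0001], -0.066]
[[0.0003, 0.0091, 0.0001], -0.066]
[[0.0003, 0.0091, 0.0001], -0.066]
[[0.0003, 0.0091, 0.0001], -0.066]
```

>>> carry_out --targets '[[[-0.0005,0.01,0],-0.075],[[0,0.01,0],-0.075],[[0,0.01,0],-0.075],[[0,0.007,0],-0.05],[[0,0.005,0],-0.037],[[0,0,0],0]]'

```text
time: 16.6
tool_pos: [0.6426, -0.2062, 0.0491]
tool_rot: [3.133, -0.048, 2.986]
contact_force: [-0.4, 1.1, -0.4]
opening: 0.0158
```

```bash
python3 -c "
from arc import *
arc(.0,4)
im=eyes.read_camera('wrist')[:,:,::-1];cv2.imwrite('pics/w10.png',im)
im=eyes.read_camera('scene');cv2.imwrite('pics/s10.png',cv2.resize(im[130:310,230:450,::-1],None,fx=3.3,fy=3.3,interpolation=cv2.INTER_CUBIC))"
```

```text
t 16.6 pos [ 0.6426 -0.2062  0.0491] rot [ 3.133 -0.048  2.986] F [-0.36  1.12 -0.36] open 0.0158 r 0.1328 bar angle 0.17951274015377905
[[-0.0021, 0.006, 0.0002], -0.043]
[[0.0001, 0.0061, 0.0003], -0.043]
[[0.0001, 0.0061, 0.0003], -0.043]
[[0.0001, 0.0061, 0.0003], -0.043]
```

View pics/s10.png

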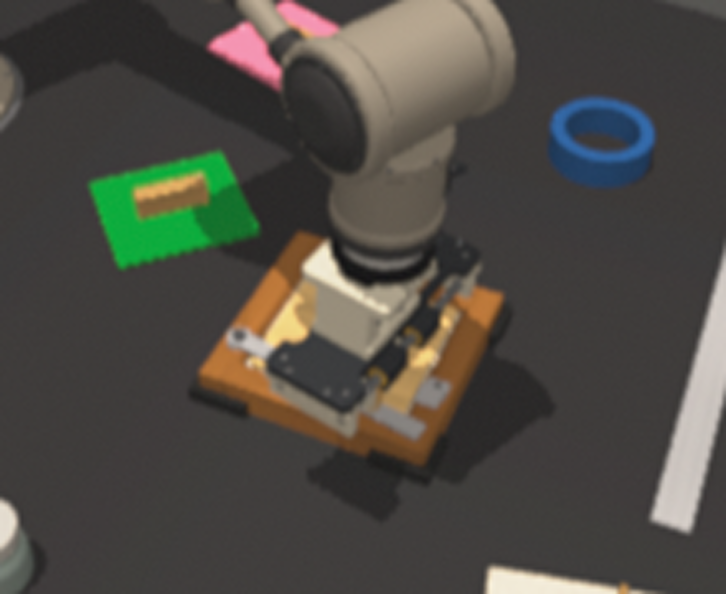

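The bar's end is just short of the keeper. I'll close the last part slowly and watch the force.

>>> carry_out --targets '[[[-0.0005,0.006,0],-0.044],[[0,0.006,0],-0.044],[[0,0.005,0],-0.037],[[0,0.002,0],-0.015],[[0,0,0],0]]'

```text
time: 17.32
tool_pos: [0.6441, -0.187, 0.0491]
tool_rot: [3.126, -0.049, 3.135]
contact_force: [-1.7, -0.9, 0.4]
opening: 0.0159
```

```bash
python3 -c "
from arc import *
arc(.0,3)"
```

```text
t 17.325 pos [ 0.6441 -0.187   0.0491] rot [ 3.126 -0.049  3.135] F [-1.73 -0.87  0.41] open 0.0159 r 0.1327 bar angle 0.03400565486443202
[[-0.0024, 0.0015, 0.0003], -0.008]
[[-0.0, 0.0015, 0.0004], -0.008]
[[-0.0, 0.0015, 0.0004], -0.008]
```

>>> carry_out --targets '[[[0,0.002,0],-0.01],[[0,0.002,0],-0.01],[[0,0.001,0],0]]'

```text
time: 17.7
tool_pos: [0.6442, -0.1837, 0.0491]
tool_rot: [3.128, -0.048, -3.128]
contact_force: [-1.4, -5.6, -0.8]
opening: 0.0158
```

>>> carry_out --targets '[[[0,0.001,0],0],[[0,0.001,0],0]]'

```text
time: 17.95
tool_pos: [0.6442, -0.1837, 0.0491]
tool_rot: [3.131, -0.047, -3.129]
contact_force: [-1.4, -5.0, 0.2]
opening: 0.0157
```

>>> carry_out --targets '[[[0,0.003,0],0],[[0,0.003,0],0],[[0,0.003,0],0]]' --grip_force 20

```text
time: 18.32
tool_pos: [0.6442, -0.1837, 0.0492]
tool_rot: [-3.14, -0.045, -3.131]
contact_force: [-2.1, -11.9, -1.6]
opening: 0.0155
```

```bash
python3 -c "
from arc import *
arc(.0,3)
im=eyes.read_camera('scene');cv2.imwrite('pics/s11.png',cv2.resize(im[180:290,280:400,::-1],None,fx=5,fy=5,interpolation=cv2.INTER_CUBIC))"
```

```text
t 18.325 pos [ 0.6442 -0.1837  0.0492] rot [-3.14  -0.045 -3.131] F [ -2.11 -11.94  -1.57] open 0.0155 r 0.1327 bar angle 0.009213580010059947
[[-0.0023, 0.0004, 0.0003], -0.002]
[[-0.0, 0.0004, 0.0004], -0.002]
[[-0.0, 0.0004, 0.0004], -0.002]
```

View pics/s11.png

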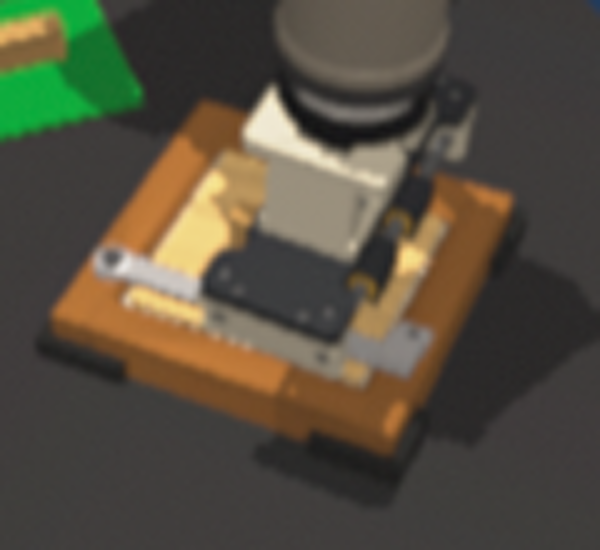

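The bar is under the keeper and doesn't move at 12 N. I'll release and back off.

>>> carry_out --targets '[[[0,0,0],0],[[0,0,0],0],[[0,0,0],0],[[0,0,0],0]]' --fingers 0.55

```text
time: 18.88
tool_pos: [0.6451, -0.1825, 0.0493]
tool_rot: [-3.142, -0.043, -3.132]
contact_force: [-0.2, 0.3, 0.8]
opening: 0.0412
```

>>> carry_out --targets '[[[0,0,-0.01],0],[[0,0,-0.02],0],[[0,0,-0.03],0],[[0,0,-0.03],0],[[0.02,0,-0.03],0],[[0.04,0,-0.03],0],[[0.04,0,-0.01],0],[[0.02,0,0],0],[[0,0,0],0]]'

```text
time: 20.0
tool_pos: [0.5305, -0.1825, 0.226]
tool_rot: [-3.139, -0.035, -3.13]
contact_force: [-0.0, 0.5, 0.2]
opening: 0.0415
```

```bash
python3 -c "
from arc import *
im=eyes.read_camera('scene');cv2.imwrite('pics/s12.png',cv2.resize(im[180:290,280:400,::-1],None,fx=5,fy=5,interpolation=cv2.INTER_CUBIC))
im=eyes.read_camera('top');cv2.imwrite('pics/t12.png',im[:,:,::-1])
s=monitor.observe();print(s['time'],s['tool_pos'],s['contact_force'])"
```

```text
20.1 [ 0.53172745 -0.18257735  0.2253091 ] [ 0.43629887  0.20205239 -0.06024975]
```

View pics/s12.png

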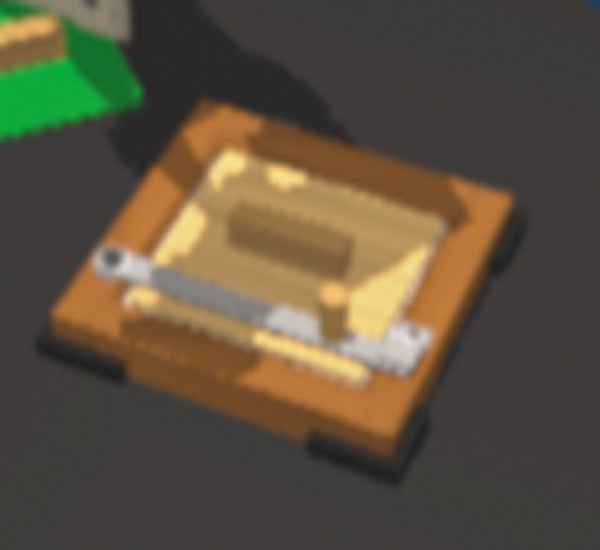

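View pics/t12.png

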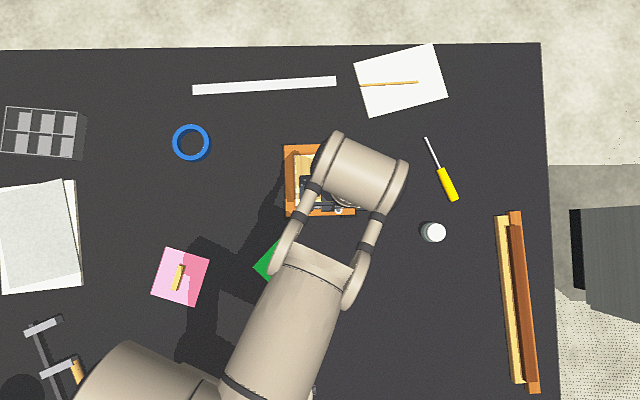

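>>> carry_out --targets '[[[0,0.03,0],0],[[0,0.05,0],0],[[0,0.05,0],0],[[0,0.05,0],0],[[0,0.05,0],0],[[0,0.05,0],0],[[0,0.03,0],0],[[0,0,0],0]]'

```text
time: 21.1
tool_pos: [0.5348, 0.1392, 0.2207]
tool_rot: [-3.14, -0.036, -3.128]
contact_force: [-0.4, -0.0, -0.8]
opening: 0.0414
```

```bash
python3 -c "
from arc import *
im=eyes.read_camera('top')[:,:,::-1];cv2.imwrite('pics/t13.png',im);cv2.imwrite('pics/z13.png',cv2.resize(im[135:225,275:365],None,fx=6.5,fy=6.5,interpolation=cv2.INTER_CUBIC))
im=eyes.read_camera('scene')[:,:,::-1];cv2.imwrite('pics/s13.png',cv2.resize(im[195:280,290:390],None,fx=7,fy=7,interpolation=cv2.INTER_CUBIC))
"
```

```text
(no output)
```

View pics/z13.png

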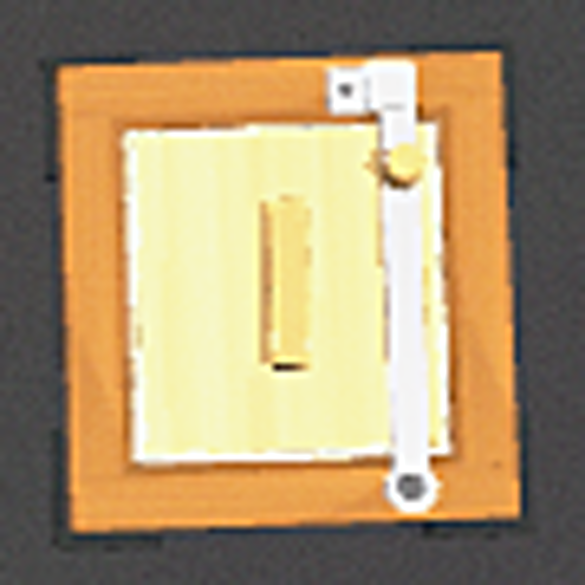

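View pics/s13.png

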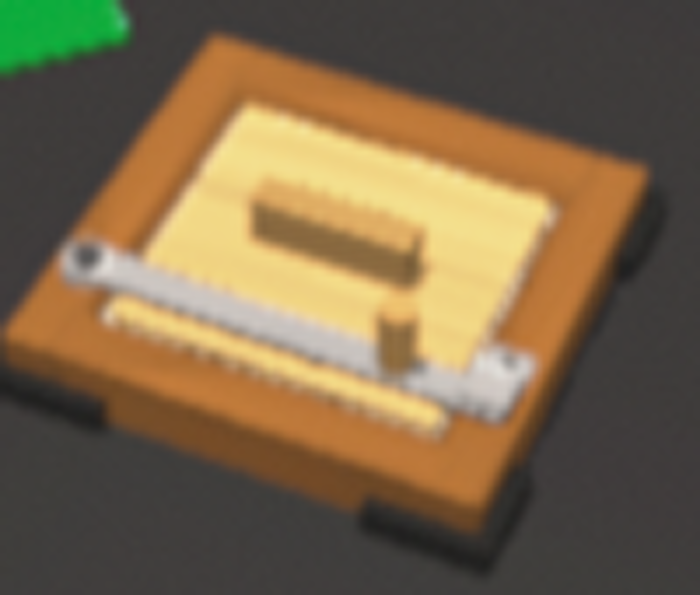

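```bash
python3 -c "
from arc import *
a=back('top',o([(411,487)],(275,135),6.5),.036)[0];k=back('top',o([(405,163)],(275,135),6.5),.07)[0];print(a,k,np.linalg.norm((k-a)[:2]),.0175-np.arctan2(*(k-a)[1::-1]))
from cell import order
print(order.hand_in())"
```

```text
[ 0.51061253 -0.18544813  0.036     ] [ 0.64435079 -0.18330704  0.07      ] 0.13375539797684313 0.0014918471374569253
the job is handed in; nothing more can be done
None
```

The panel is in the recess, the bar is closed in its keeper, and I handed the job in at about 21 s of the 51 s allowed.

**Panel:** I gripped the plywood panel by its batten and lowered it into the recess. I let go only once the upward contact force reached about 8 N. The last top and side views show it seated with a thin, even gap all round. The tool was tilted about 0.013 rad at release, so the -x edge settled by up to roughly 1 mm as the grip opened.

**Bar:** I swung it round by the knob until it stopped against a hard stop: it did not move under a 12 N push. The final top image puts the bar at about 0.001 rad, with its end under the keeper's lip. The tool pose during the push gave about 0.009 rad. That difference is within the camera calibration error.

**Bystanders and arm:** In the top image taken after the bar was closed, the tape, screwdriver and jar were at the same pixels as at the start. The arm ended about 0.22 m above the table, moved aside, with contact force near zero.

**Disagreements:** The top and wrist cameras differed by 2–3 mm on the panel's position before the grasp, about their stated calibration. I set the final alignment from wrist-camera positions of panel and recess relative to each other.

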